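# Sweep the hair clip through the sprung flap of the bamboo drop box

### The arm

A 7-joint arm with a two-finger parallel gripper is mounted at the origin on the work surface. World frame = base frame: x ahead of the robot, y to its left, z up, the work surface at z = 0. Lengths are in m, angles in rad, forces in N, time in s.
With the tool pointing down it reaches from about 0.35 to 0.9 m from the base axis. Payload 8.1 kg.
Tool frame: the origin (TCP) lies at the centre of the arm's flange, where the gripper is bolted on; the fingertips stand 178 mm ahead of it and the grasp point (between the pads) lies 159 mm ahead of it; x points along the fingers, z is the direction in which the jaws open and shut, and the axes are right-handed (so a half turn about x gives the same grasp; the last joint's range is limited). The gripper opens to 92 mm and grips with 3 to 60 N. Pads are 19 mm wide; open, the fingers measure 130 mm over their backs; the gripper's body (75 mm by 190 mm) begins 47 mm behind the grasp point.
Start: joints at [-1.261, 0.434, 0.025, 1.573, -0.012, 1.134, -0.075], TCP at [0.251, 0.572, 0.405] pointing down, gripper open.
Joint ranges: [-2.62, 2.62], [-0.44, 2.09], [-1.27, 1.32], [0.08, 2.57], [-1.32, 4.46], [0.12, 2], [-2.74, 2.74]. Speed limits (rad/s): [2.22, 2.22, 3.01, 3.01, 3.14, 3.14, 3.14].

### API

Orientations are given as a rotation vector (axis times angle).
In Python, from cell import arm, get_image, search_frame, pinpoint gives the robot as it stands.
- The arm moves only by the tool arm_command, never from a script. Its argument "motion" is a list of rows, each a list of 7 numbers: the finger opening in mm, from 0 to 91.8, then the shift along the tool's x, y, z in mm, then the turn, a rotation vector about the tool's x, y, z in degrees. In form: [[fingers, x, y, z, ax, ay, az], ...]. A call has 1 to 5 rows; each row shifts and turns the commanded pose from where the row before left it, along the tool's axes as they then stand; what a row does not reach is not made up. A row lasts 1/8 s, in which the tool goes at most 62.5 mm and 10.7 degrees, less where a joint would pass 70% of its speed; a pose out of reach is approached as far as the arm can. A call with a gripper value outside its range is refused whole. The fingers move at their own pace and stop on an object; "newtons" is the grip in N (left out, the last holds). Time passes only in rows, so rows that do not move let the fingers close. It gives the time, the measured TCP pose, the force and the opening at its end, in the units of the state.
- arm.observe(): the state, without advancing time (a new reading comes with each control period).
- get_image(name): name is "scene" or "top" or "wrist"; returns a dict with "frame" (384x512x3 uint8, red, green, blue), "range_z" (384x512 float32, m along the optical axis (not along the pixel's ray), 0 where there is no reading), "K" (3x3 intrinsics, pixels), "origin" and "rotation" of the camera in the world; the wrist camera has in their place "tool_from_camera" (4x4, takes a point from camera to tool coordinates, whose origin is the TCP and whose axes are the tool frame's). Camera axes: x right, y down, z forward; pixel columns grow to the right and rows downward; lengths in m; the calibration is good to about 2 mm. A picture is of the moment at which its call begins: read the wrist's pose just before it.
- arm.sign_off(): hands the job in, once; it reports no verdict.
Trained networks look in the newest picture that a camera, given by its name, has taken for a name from the list of things; names that differ only in an ending like _2 or _b are one class to them, and where a whole thing is asked for, a point or a joint stands for the part that bears it (a point fixed in the world has none). Each returns a list of dicts, best first, with "p" (0 to 1); they miss things now and then, are a little off and sometimes report something else, mostly with a low value. They report only what shows in the picture. A call takes as long as a camera call. They do not tell look-alikes from the thing itself.
- search_frame(camera, target): "point" ([x, y, z] in m, in world coordinates, good to about 4 mm: the middle of the surface that is visible of it).
- pinpoint(camera, target): "point" ([x, y, z] in m, in world coordinates, good to about 4 mm: a listed point, or the origin of a listed thing).
The state is a dict: "clock": time; "joints": joint angles; "dq": joint speeds; "joint_efforts": joint torques, N m; "position": TCP position; "ee_rot": TCP orientation; "force": force on the tool from outside, world axes, zero at the start; "ft_torque": the same for the moment, N m; "width": opening from 0.0 (shut) to 1.0 (fully open).
Only numpy, scipy, OpenCV 4.12 (cv2) and the standard library are available. Lean on these libraries where they do the work, as an engineer would, in place of code of your own. Each camera call takes 0.05 s, during which the arm holds its last target. There are 200 camera calls.

### The job

Put the hair clip away in the bamboo drop box: push the box's self-closing flap down and open with one finger and, while it is open, push the clip off the ledge and through the opening with the other finger, then let the flap spring shut with the clip inside. Do not pinch, pick up or lift the clip, push it gently, and leave the nail polish bottle on the ledge and everything else on the shelf where it is.

Things in the scene. Friction and masses are not known exactly. Their poses are not given: they have to be found in the camera images.
- dropbox: Fixed bamboo box, 240 (its x) by 170 mm (its y), hollow, walls 6 mm, floor at z = 6 mm. Origin: on its underside, midway across, straight below the ledge's inner edge; z up. Ledge on the +x side of it, opening with flap on the -x side: the clip is pushed along the box's -x. At yaw 0 that points to the robot.
- ledge_edge (a point): Middle of the ledge's inner edge, on its top (box x = 0, y = 0, z = 120 mm). The flat ledge runs from here 109 mm to the box's +x, between side rails 11 mm high (inner faces at y = +-79 mm), to a back lip 12 mm high.
- hinge_mid (a point): Middle of the flap's hinge line, which lies along the box's y (box x = -110 mm, z = 150 mm). A crossbar, x -109 to -125 mm, tops out at z = 152 mm beside it. The opening between hinge and ledge is 158 mm wide (y = +-79 mm); its sloping side cheeks stand about 2 mm above the shut flap.
- flap (a joint): Flap angle (rad): 0 shut, 1.15 fully open. A wooden plate 150 mm wide, 5 mm thick, 112 mm long, sloping from the hinge down to the ledge, flush with it. It swings down into the box when pressed from above or pushed towards the hinge; a spring shuts it (0.14 Nm shut, 0.28 Nm fully open, damped). It does not yield to the clip's weight.
- flap_edge (a point): Middle of the flap's free edge, on its upper face, at the ledge when shut; moves with the flap.
- clip: Purple plastic claw hair clip, standing on its teeth on the ledge, 34 mm (its x) by 54 mm (its y) by 41 mm high, about 30 g. The jaw sides at x = +-17 mm are widest 9 to 17 mm above its underside; the two thumb tabs above them stay within x = +-13 mm, y = +-11 mm. Origin: middle of its underside, z up, long side along its y, which lies within 0.3 rad of the box's y.
- clip_mid (a point): Middle of the clip, 18 mm above its underside.
- polish: Nail polish bottle standing on the ledge beside the clip, 25 mm across, 55 mm high; origin at the middle of its underside.
- comb: Wooden comb lying on the shelf beside the box, 170 by 42 by 6 mm, long side along its x; origin on its underside.
- jar: Cream jar on the shelf, 54 mm across, 45 mm high; origin at the middle of its underside.
- lipstick: Lipstick standing on the shelf, 21 mm across, 72 mm high; origin at the middle of its underside.
- lotion: Lotion bottle on the shelf, 48 mm across, 130 mm high; origin at the middle of its underside.
Not all that is in view belongs to the job. There is more than one size of the clip; the job needs the smallest.

How it is judged:
By the outcome, as a careful person would: the job done as asked, in the order asked, and still so for the second after the job is handed in, with the robot touching nothing.
It also fails if it takes over 32 s, if anything falls off the work surface, if the arm or the gripper's body presses on something with over 40 N, if the wrist force passes 120 N, or if a joint passes its speed limit or range.

## Working session

There is one attempt and no reset: what is moved stays moved. The work goes in short steps, Python scripts to look and compute and a tool call to move; the robot and the scene stay as the last step left them, time stands still between calls to the robot, and variables do not carry over. Pictures are saved under pics/ and viewed, about 8 in all and at most 12, crops included, and the job is handed in when it is done.

Besides the shell and the picture viewer there is one more tool, called after "Emit:" as a command line: name --pt "numbers of a row" for each row, then --argument value for the rest. arm_command: Moves the arm, as the interface text tells. Its arguments: {"type":"object","properties":{"motion":{"type":"array"},"newtons":{"type":"number"}},"required":["motion"]}

```bash
ls; mkdir -p pics; python3 - <<'E'
from cell import arm,get_image,search_frame,pinpoint
import cv2,numpy as np
s=arm.observe();print({k:np.round(v,3).tolist() for k,v in s.items()})
ims=[]
for c in ("scene","top"):
    d=get_image(c);ims.append(d["frame"]);print(c,np.round(d["origin"],3))
    for t in ("dropbox","ledge_edge","hinge_mid","flap_edge","clip_mid","clip","polish","comb","jar","lipstick","lotion"):
        print(c,t,[(np.round(r["point"],3).tolist(),round(r["p"],2)) for r in pinpoint(c,t)][:4])
    cv2.imwrite(f"pics/{c}0.png",cv2.resize(d["frame"][:,:,::-1],(768,576)))
E
```

```text
pics
{'clock': 0.0, 'joints': [-1.261, 0.435, 0.025, 1.574, -0.012, 1.134, -0.075], 'dq': [-0.002, 0.001, 0.001, 0.002, -0.001, -0.001, 0.003], 'joint_efforts': [0.001, -66.785, 0.985, -31.445, -0.061, 0.043, 0.0], 'position': [0.251, 0.572, 0.404], 'ee_rot': [-0.901, 1.378, 0.899], 'force': [-0.285, -0.719, -0.432], 'ft_torque': [-0.006, -0.007, -0.024], 'width': 1.005}
scene [ 1.145 -0.185  0.732]
scene dropbox [([0.533, 0.066, 0.004], 0.76)]
scene ledge_edge [([0.533, 0.068, 0.123], 0.78), ([0.462, -0.059, 0.0], 0.3)]
scene hinge_mid [([0.436, 0.1, 0.148], 0.75), ([0.532, 0.071, 0.124], 0.54)]
scene flap_edge [([0.539, 0.066, 0.118], 0.56), ([0.575, 0.201, -0.001], 0.54), ([0.609, 0.101, 0.119], 0.34)]
scene clip_mid [([0.576, 0.023, 0.138], 0.83), ([0.65, -0.162, 0.022], 0.64), ([0.753, 0.016, 0.024], 0.62)]
scene clip [([0.574, 0.024, 0.123], 0.97), ([0.756, 0.018, 0.001], 0.76), ([0.653, -0.166, -0.003], 0.69)]
scene polish [([0.612, 0.105, 0.12], 0.66)]
scene comb [([0.575, 0.027, 0.12], 0.65), ([0.581, 0.199, -0.002], 0.62), ([0.46, -0.057, -0.002], 0.43)]
scene jar [([0.463,
[... 169 characters left out ...]
06]
top dropbox [([0.537, 0.068, 0.002], 0.94), ([0.537, 0.069, 0.121], 0.3)]
top ledge_edge [([0.538, 0.066, 0.12], 0.82)]
top hinge_mid [([0.428, 0.097, 0.154], 0.72), ([0.609, 0.104, 0.119], 0.37)]
top flap_edge [([0.534, 0.068, 0.127], 0.73), ([0.608, 0.104, 0.12], 0.54)]
top clip_mid [([0.653, -0.168, 0.026], 0.9), ([0.576, 0.028, 0.139], 0.81), ([0.752, 0.017, 0.021], 0.59)]
top clip [([0.573, 0.03, 0.121], 0.94), ([0.655, -0.162, -0.001], 0.84)]
top polish [([0.61, 0.104, 0.119], 0.5)]
top comb [([0.579, 0.198, 0.0], 0.78)]
top jar [([0.462, -0.054, -0.002], 0.95)]
top lipstick [([0.544, -0.091, -0.002], 0.47)]
top lotion [([0.57, 0.265, -0.004], 0.92), ([0.546, -0.092, -0.003], 0.5)]
```

View pics/scene0.png

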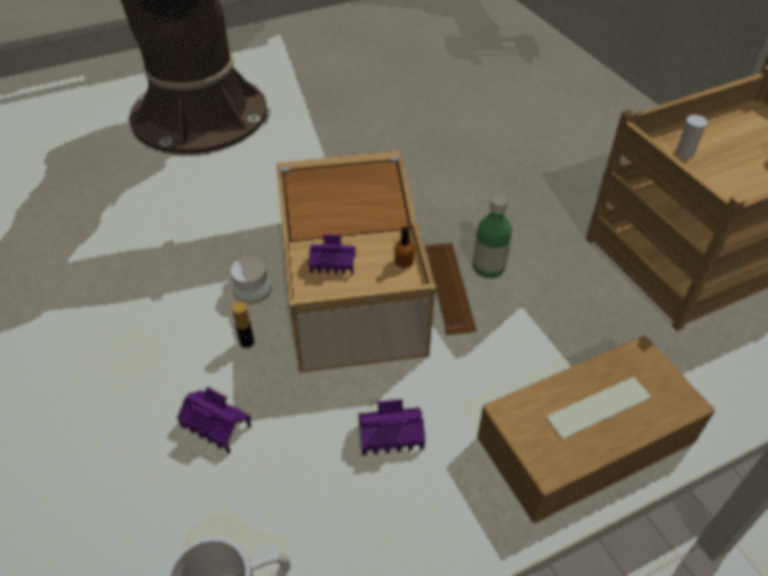

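View pics/top0.png

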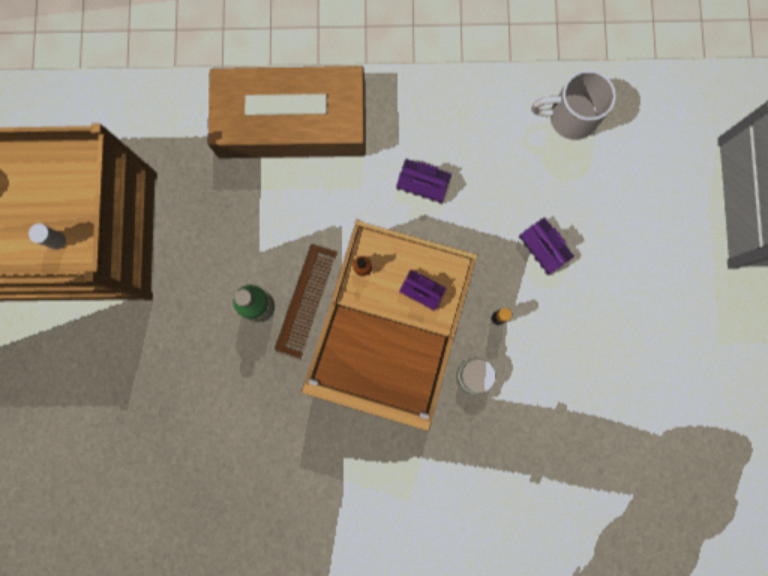

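The scene picture shows the small clip on the ledge at (332,255) with the polish beside it at (404,248). Two larger look-alike clips lie on the shelf at (213,415) and (392,428). In the top view the box is yawed about -0.29 rad, with the clip at (423,289). Next I'll measure the yaws and work out the moves.

```bash
cat > h.py <<'E'
from cell import arm,get_image,search_frame,pinpoint
import numpy as np,cv2
from scipy.spatial.transform import Rotation as R
def cloud(d,s=None):
    if "origin" in d: Rm,o=np.array(d["rotation"]),np.array(d["origin"])
    else:
        T=np.array(d["tool_from_camera"]);Rt=R.from_rotvec(s["ee_rot"]).as_matrix()
        Rm=Rt@T[:3,:3];o=Rt@T[:3,3]+s["position"]
    if Rm.shape!=(3,3): Rm=R.from_rotvec(Rm.ravel()).as_matrix()
    z=d["range_z"].astype(float);v,u=np.indices(z.shape);K=np.array(d["K"])
    P=np.stack([(u-K[0,2])/K[0,0]*z,(v-K[1,2])/K[1,1]*z,z],-1)@Rm.T+o
    P[z<=0]=np.nan
    return P
def clip_rect(P,img,c=(0.574,0.027),zmin=.118,zlo=.122):
    h=cv2.cvtColor(img,cv2.COLOR_RGB2HSV)
    m=(h[...,0]>130)&(h[...,0]<165)&(h[...,1]>90)&(P[...,2]>zlo)&(np.hypot(P[...,0]-c[0],P[...,1]-c[1])<.05)
    q=P[m];(cx,cy),wh,a=cv2.minAreaRect((q[:,:2]*1000).astype(np.float32))
    return len(q),np.round([cx,cy,*wh,a],1),np.round(np.nanpercentile(q[:,2],[2,98]),3)
def delta(target_pos,target_R,s):
    Rt=R.from_rotvec(s["ee_rot"])
    return np.round(Rt.inv().apply(target_pos-np.array(s["position"]))*1000,1),np.round((Rt.inv()*target_R).as_rotvec(degrees=True),1)
E
python3 - <<'E'
from h import *
for c in ("scene","top"):
    d=get_image(c);P=cloud(d);print(c,clip_rect(P,d["frame"]))
    # hinge/box top outline
    m=(P[...,2]>.115)&(P[...,2]<.16)&(np.hypot(P[...,0]-.53,P[...,1]-.067)<.16)
    q=P[m];r=cv2.minAreaRect((q[:,:2]*1000).astype(np.float32));print("box",np.round(r[0],1),np.round(r[1],1),r[2])
s=arm.observe();print(R.from_rotvec(s["ee_rot"]).as_matrix().round(2))
E
```

```text
scene (519, array([580.4,  24.3,  51.8,  29.4,  59.3]), array([0.131, 0.16 ]))
box [534.8  68.1] [170.2 243.7] 72.99752807617188
top (435, array([575.4,  25.4,  52.1,  33.1,  60.8]), array([0.138, 0.164]))
box [532.5  67.8] [170.2 241.5] 73.02213287353516
[[ 0.   -0.92  0.4 ]
 [ 0.    0.4   0.92]
 [-1.   -0.    0.  ]]
```

```bash
cat >> h.py <<'E'
def target(clip_xy,g,ztip,yaw=-30,th=10):
    a,t=np.radians(yaw),np.radians(th);n=np.array([np.cos(a),np.sin(a),0]);k=np.array([0,0,1.])
    X=np.sin(t)*n-np.cos(t)*k;Z=np.cos(t)*n+np.sin(t)*k;Y=np.cross(Z,X)
    C=np.array([*clip_xy,0])+n*(.017+g);C[2]=ztip
    return C-.178*X-.046*Z,R.from_matrix(np.c_[X,Y,Z])
def rows(tp,tR,s,N):
    p=np.array(s["position"]);r0=R.from_rotvec(s["ee_rot"]);rv=(tR*r0.inv()).as_rotvec();r=r0
    for i in range(N):
        rn=R.from_rotvec(rv*(i+1)/N)*r0
        print(np.round(np.r_[91.8,r.inv().apply((tp-p)/N)*1000,(r.inv()*rn).as_rotvec(degrees=True)],1).tolist());r=rn
E
python3 - <<'E'
from h import *
tp,tR=target((.576,.0265),.009,.230);print(tp)
rows(tp,tR,arm.observe(),14)
E
```

```text
[0.5325164  0.05160527 0.39730796]
[91.8, 0.5, -33.4, -26.0, 6.9, -0.5, -0.6]
[91.8, 0.7, -36.2, -21.8, 6.9, -0.5, -0.6]
[91.8, 0.9, -38.6, -17.4, 6.9, -0.5, -0.6]
[91.8, 1.2, -40.4, -12.6, 6.9, -0.5, -0.6]
[91.8, 1.5, -41.6, -7.7, 6.9, -0.5, -0.6]
[91.8, 1.9, -42.2, -2.7, 6.9, -0.5, -0.6]
[91.8, 2.3, -42.2, 2.3, 6.9, -0.5, -0.6]
[91.8, 2.8, -41.6, 7.3, 6.9, -0.5, -0.6]
[91.8, 3.3, -40.4, 12.2, 6.9, -0.5, -0.6]
[91.8, 3.9, -38.6, 16.9, 6.9, -0.5, -0.6]
[91.8, 4.4, -36.3, 21.3, 6.9, -0.5, -0.6]
[91.8, 5.0, -33.4, 25.5, 6.9, -0.5, -0.6]
[91.8, 5.6, -30.1, 29.2, 6.9, -0.5, -0.6]
[91.8, 6.2, -26.3, 32.5, 6.9, -0.5, -0.6]
```

Emit:
arm_command --pt "91.8 0 -33 -26 6.9 -0.5 -0.6" --pt "91.8 1 -36 -22 6.9 -0.5 -0.6" --pt "91.8 1 -39 -17 6.9 -0.5 -0.6" --pt "91.8 1 -40 -13 6.9 -0.5 -0.6" --pt "91.8 1 -42 -8 6.9 -0.5 -0.6"

```text
clock: 1.92
position: [0.3511, 0.3847, 0.4031]
ee_rot: [-0.443, 1.462, 0.413]
force: [0.4, -0.3, 0.6]
width: 1.001
```

Emit:
arm_command --pt "91.8 2 -42 -3 6.9 -0.5 -0.6" --pt "91.8 2 -42 2 6.9 -0.5 -0.6" --pt "91.8 3 -42 7 6.9 -0.5 -0.6" --pt "91.8 3 -40 12 6.9 -0.5 -0.6" --pt "91.8 4 -39 17 6.9 -0.5 -0.6"

```text
clock: 2.55
position: [0.4499, 0.1977, 0.4008]
ee_rot: [0.011, 1.447, -0.069]
force: [0.8, -0.2, -0.6]
width: 0.998
```

Emit:
arm_command --pt "91.8 4 -36 21 6.9 -0.5 -0.6" --pt "91.8 5 -33 25 6.9 -0.5 -0.6" --pt "91.8 6 -30 29 6.9 -0.5 -0.6" --pt "91.8 6 -26 32 6.9 -0.5 -0.6" --pt "91.8 0 0 0 0 0 0"

```text
clock: 3.18
position: [0.5282, 0.0477, 0.3987]
ee_rot: [0.373, 1.365, -0.451]
force: [-0.2, 1.1, -0.8]
width: 1.0
```

```bash
python3 - <<'E'
from h import *
s=arm.observe();d=get_image("wrist");P=cloud(d,s);print(clip_rect(P,d["frame"]))
for t in ("clip","ledge_edge","hinge_mid","polish"):
    print(t,[(np.round(r["point"],3).tolist(),round(r["p"],2)) for r in pinpoint("wrist",t)][:2])
cv2.imwrite("pics/w1.png",d["frame"][:,:,::-1])
tp,tR=target((.576,.0265),.009,.230);print(s["clock"],s["position"],s["force"],delta(tp,tR,s))
E
```

```text
(2912, array([575.5,  26.3,  53.3,  32.9,  61. ]), array([0.133, 0.159]))
clip [([0.577, 0.027, 0.12], 0.91), ([0.758, 0.013, 0.001], 0.76)]
ledge_edge [([0.54, 0.067, 0.115], 0.61)]
hinge_mid [([0.431, 0.099, 0.151], 0.93)]
polish [([0.61, 0.108, 0.118], 0.67)]
3.175 [0.52824892 0.04771486 0.39867488] [-0.20051457  1.09321496 -0.79596596] (array([1.6, 5.5, 1.4]), array([-0.8, -0.2,  0.5]))
```

View pics/w1.png

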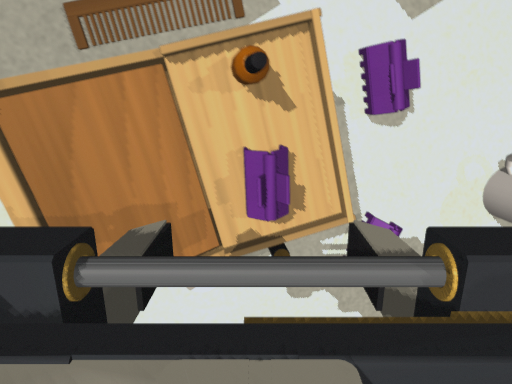

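The wrist view shows the clip at (267,183) square to the jaws and the polish clear at (250,65). The ledge is free behind the clip. I'll descend in two stages.

Emit:
arm_command --pt "91.8 2 5.5 1 -0.8 -0.2 0.5" --pt "91.8 20 0 -3.5 0 0 0" --pt "91.8 20 0 -3.5 0 0 0" --pt "91.8 18 0 -3 0 0 0" --pt "91.8 0 0 0 0 0 0"

```text
clock: 4.05
position: [0.531, 0.0556, 0.3365]
ee_rot: [0.36, 1.367, -0.429]
force: [-0.5, -0.3, 0.1]
width: 1.001
```

```bash
python3 - <<'E'
from h import *
s=arm.observe();tp,tR=target((.576,.0267),.009,.123);print(s["clock"],s["position"],s["force"],delta(tp,tR,s))
E
```

```text
4.05 [0.53103368 0.05561929 0.33654829] [-0.45689884 -0.30605593  0.13439657] (array([46.1, -2.6, -4.7]), array([ 0.4, -0.2, -0. ]))
```

Emit:
arm_command --pt "91.8 15 -2 -0.5 0 0 0" --pt "91.8 12 0 -1 0 0 0" --pt "91.8 10 0 -1.5 0 0 0" --pt "91.8 7 0 -1.5 0 0 0" --pt "91.8 0 0 0 0 0 0"

```text
clock: 4.68
position: [0.5333, 0.0516, 0.2932]
ee_rot: [0.362, 1.365, -0.429]
force: [0.8, -0.9, 2.0]
width: 1.001
```

```bash
python3 - <<'E'
from h import *
s=arm.observe();tp,tR=target((.576,.0267),.009,.123);print(s["clock"],s["position"],s["force"],delta(tp,tR,s))
d=get_image("scene");P=cloud(d);print(clip_rect(P,d["frame"]))
cv2.imwrite("pics/s1.png",cv2.resize(d["frame"][90:260,150:330,::-1],None,fx=3.3,fy=3.3))
E
```

```text
4.675 [0.53330685 0.05163995 0.29315461] [ 0.80493295 -0.86481657  1.97608939] (array([ 2.7, -0.2, -1.2]), array([ 0.3, -0.1, -0.1]))
(228, array([569.1,  34.1,  57.4,  58.6,  59.5]), array([0.132, 0.296]))
```

View pics/s1.png

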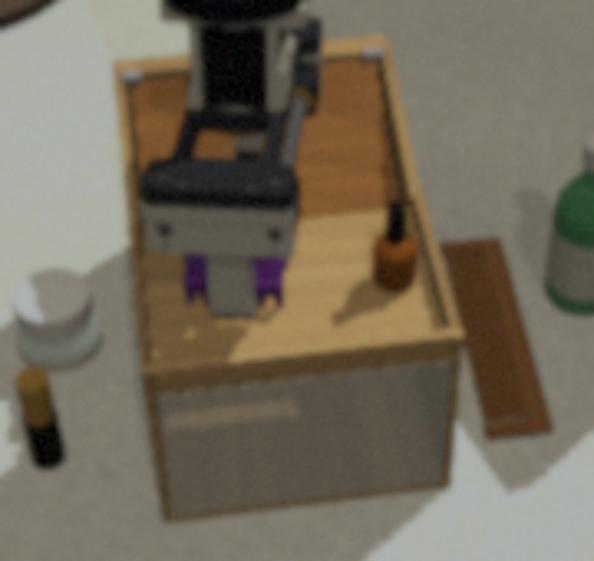

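The rear finger stands squarely behind the clip at (232,285). The front finger is pressing the flap with about 2 N, as expected. Now I'll push gently.

Emit:
arm_command --pt "91.8 -0.7 0 -4 0 0 0" --pt "91.8 -0.7 0 -4 0 0 0" --pt "91.8 -0.7 0 -4 0 0 0" --pt "91.8 -0.7 0 -4 0 0 0" --pt "91.8 -0.7 0 -4 0 0 0"

```text
clock: 5.35
position: [0.5155, 0.0619, 0.2937]
ee_rot: [0.362, 1.364, -0.429]
force: [2.5, -0.8, 1.2]
width: 1.003
```

Emit:
arm_command --pt "91.8 -0.7 0 -4 0 0 0" --pt "91.8 -0.7 0 -4 0 0 0" --pt "91.8 -0.7 0 -4 0 0 0" --pt "91.8 -0.7 0 -4 0 0 0" --pt "91.8 0 0 0 0 0 0"

```text
clock: 5.98
position: [0.5012, 0.07, 0.2936]
ee_rot: [0.362, 1.365, -0.429]
force: [1.8, -0.2, 2.1]
width: 0.999
```

```bash
python3 - <<'E'
from h import *
s=arm.observe();tp,tR=target((.576,.0267),.009-.036,.1255);print(s["clock"],s["position"],s["force"],delta(tp,tR,s))
d=get_image("wrist");a=d["frame"]
t=get_image("scene")["frame"][90:260,150:330]
cv2.imwrite("pics/w2.png",np.hstack([a,cv2.resize(t,None,fx=2,fy=2)[:340] if 0 else cv2.resize(t,(280,384))])[:,:,::-1])
E
```

```text
5.975 [0.50116408 0.07002144 0.29355341] [ 1.80590014 -0.24082245  2.05000455] (array([ 0.8, -0.1,  0.1]), array([ 0.3, -0.1, -0.1]))
```

View pics/w2.png

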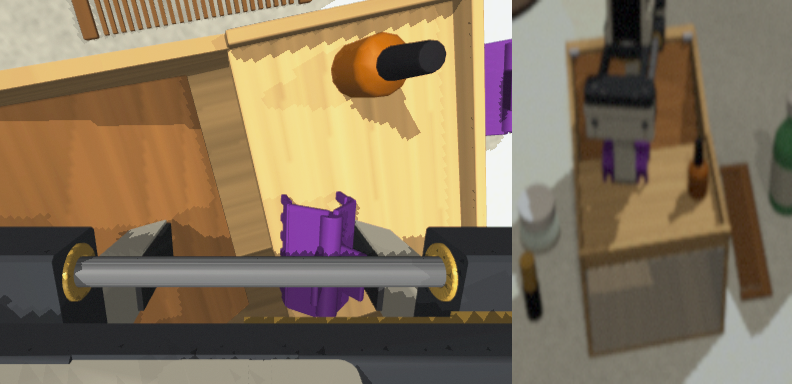

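The wrist picture shows the flap open, with the dark gap at (230,170). The clip at (320,250) is upright at the edge and flush on the rear finger. I'll continue, then hold the front finger in place while the rear one advances.

Emit:
arm_command --pt "91.8 -0.7 0 -4 0 0 0" --pt "91.8 -0.7 0 -4 0 0 0" --pt "91.8 -0.7 0 -4 0 0 0" --pt "91.8 -0.7 0 -4 0 0 0" --pt "91.8 0 0 0 0 0 0"

```text
clock: 6.7
position: [0.4873, 0.0779, 0.2938]
ee_rot: [0.362, 1.364, -0.429]
force: [3.9, -1.9, 1.2]
width: 0.996
```

```bash
python3 - <<'E'
from h import *
s=arm.observe();tp,tR=target((.576,.0267),.009-.052,.1255);print(s["clock"],s["position"],s["force"],delta(tp,tR,s))
a=get_image("wrist")["frame"]
t=get_image("scene")["frame"][90:260,150:330]
cv2.imwrite("pics/w3.png",np.hstack([a,cv2.resize(t,(280,384))])[:,:,::-1])
E
```

```text
6.7 [0.48734405 0.07791057 0.29378099] [ 3.94370265 -1.89348302  1.16712651] (array([ 1., -0.,  0.]), array([ 0.3, -0.1, -0.1]))
```

View pics/w3.png

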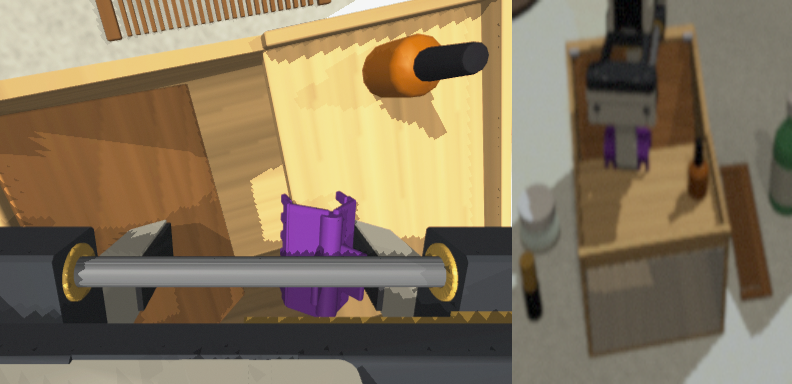

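The flap is wide open and the clip is overhanging at (320,250), still flush. Now I'll advance the rear finger by closing while the front finger stays put.

Emit:
arm_command --pt "87 -0.4 0 -2.5 0 0 0" --pt "82 -0.4 0 -2.5 0 0 0" --pt "77 -0.4 0 -2.5 0 0 0" --pt "72 -0.4 0 -2.5 0 0 0" --pt "72 0 0 0 0 0 0" --newtons 15

```text
clock: 7.42
position: [0.4786, 0.083, 0.2936]
ee_rot: [0.362, 1.364, -0.429]
force: [3.9, -0.5, 2.6]
width: 0.785
```

```bash
python3 - <<'E'
from h import *
s=arm.observe();print(s["clock"],s["position"],s["force"],s["width"])
a=get_image("wrist")["frame"]
t=get_image("scene")["frame"][90:260,150:330]
cv2.imwrite("pics/w4.png",np.hstack([a,cv2.resize(t,(280,384))])[:,:,::-1])
E
```

```text
7.425 [0.478553   0.08304332 0.29356571] [ 3.88041339 -0.53646041  2.59303052] 0.7851728593157674
```

View pics/w4.png

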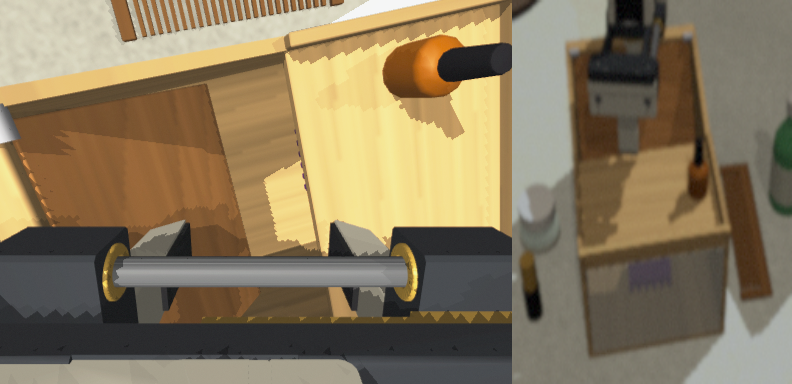

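The clip is off the ledge. It shows through the frosted wall at (650,273), inside the box under the ledge. I'll withdraw straight up and let the flap shut.

Emit:
arm_command --pt "72 -8 0 1.4 0 0 0" --pt "72 -10 0 1.8 0 0 0" --pt "72 -12 0 2.1 0 0 0" --pt "72 -20 0 3.5 0 0 0" --pt "72 -25 0 4.4 0 0 0"

```text
clock: 8.15
position: [0.4776, 0.0827, 0.3701]
ee_rot: [0.361, 1.367, -0.43]
force: [0.5, 0.9, 0.3]
width: 0.782
```

Emit:
arm_command --pt "72 -40 0 7 0 0 0" --pt "72 -40 0 7 0 0 0" --pt "72 -20 50 3 0 0 0" --pt "72 0 60 0 0 0 0" --pt "72 0 60 0 0 0 0"

```text
clock: 8.78
position: [0.5622, 0.2321, 0.472]
ee_rot: [0.363, 1.366, -0.429]
force: [1.0, -0.8, 1.1]
width: 0.783
```

Emit:
arm_command --pt "72 0 60 0 0 0 0" --pt "72 0 50 0 0 0 0" --pt "72 0 0 0 0 0 0"

```text
clock: 9.15
position: [0.6162, 0.3308, 0.4694]
ee_rot: [0.357, 1.368, -0.426]
force: [-0.7, -0.1, -0.1]
width: 0.783
```

```bash
python3 - <<'E'
from h import *
s=arm.observe();print(s["clock"],s["position"],s["force"])
for c in ("scene","top"):
    d=get_image(c)
    if c=="top": a=d["frame"][110:310,170:370]
    else: t=d["frame"][90:260,150:330]
    for k in ("flap_edge","clip","polish","comb","jar","lipstick","lotion"):
        print(c,k,[(np.round(r["point"],3).tolist(),round(r["p"],2)) for r in pinpoint(c,k)][:3])
cv2.imwrite("pics/f.png",np.hstack([cv2.resize(a,(390,390)),cv2.resize(t,(400,390))])[:,:,::-1])
E
```

```text
9.15 [0.61615104 0.33076207 0.46939328] [-0.70211896 -0.0767151  -0.13458506]
scene flap_edge [([0.539, 0.064, 0.116], 0.57), ([0.436, 0.101, 0.146], 0.37)]
scene clip [([0.756, 0.015, -0.001], 0.82), ([0.652, -0.165, -0.001], 0.77)]
scene polish [([0.61, 0.103, 0.119], 0.53)]
scene comb [([0.577, 0.198, 0.001], 0.76)]
scene jar [([0.464, -0.057, -0.004], 0.87)]
scene lipstick [([0.55, -0.089, 0.003], 0.62)]
scene lotion [([0.569, 0.27, -0.004], 0.71)]
top flap_edge [([0.534, 0.067, 0.126], 0.82)]
top clip [([0.652, -0.164, 0.0], 0.91), ([0.754, 0.016, -0.003], 0.7)]
top polish [([0.581, 0.2, 0.003], 0.54)]
top comb [([0.577, 0.199, 0.002], 0.76)]
top jar [([0.462, -0.055, -0.002], 0.59)]
top lipstick [([0.545, -0.095, -0.001], 0.67)]
top lotion [([0.569, 0.268, -0.003], 0.88)]
```

View pics/f.png

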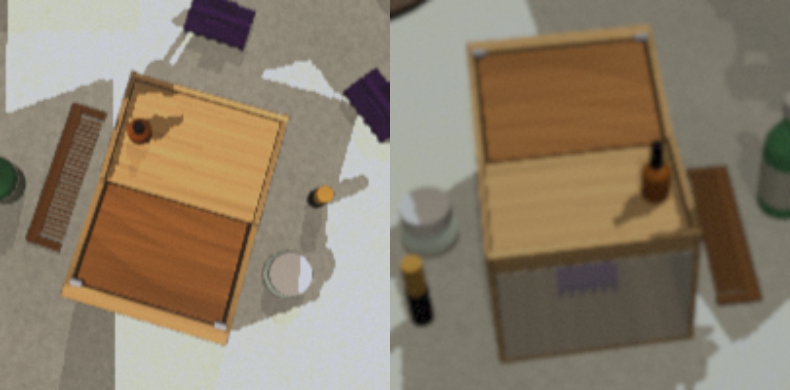

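The flap is shut and level with the ledge. The clip shows inside the box through the frosted wall at (588,278), the polish is unmoved at (655,180), and everything else is in place.

```bash
python3 -c "
from cell import arm
print(arm.sign_off())"
```

```text
the job is handed in; nothing more can be done
None
```

The small hair clip is in the drop box and the flap has sprung shut. I handed the job in at about 9.5 s of the 32 s allowed.

**What I did:** The front finger pressed the flap open, and the rear finger pushed the clip along the ledge at about 40 mm/s or less. I then advanced the rear finger by closing the gripper while the front finger stayed put, and the clip dropped through. It was never pinched or lifted. The force readings I took stayed under 5 N.

**Last checks:**
- **Flap:** it is shut, with its edge measured at ledge height.
- **Clip:** it no longer shows on the ledge and can be seen through the frosted wall, inside the box under the ledge.
- **Other things:** the polish bottle, comb, jar, lipstick, lotion and the two larger clips are within about 5 mm of where they started, which is the detector's own error.

**Disagreement:** in the top view the detector put the polish bottle on the comb. Both pictures and the scene camera show it unmoved on the ledge, so I took that as a false detection.

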